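# Pack the lapping plate and stack the stores on the bench

## Robot

A 6-joint arm with a two-finger parallel gripper is mounted at the origin on the work surface. World frame = base frame: x ahead of the robot, y to its left, z up, the work surface at z = 0. Lengths are in m, angles in rad, forces in N, time in s.
With the tool pointing down it reaches from about 0.35 to 0.975 m from the base axis. Payload 7.1 kg.
Tool frame: the origin (TCP) lies at the centre of the arm's flange, where the gripper is bolted on; the fingertips stand 182 mm ahead of it and the grasp point (between the pads) lies 163 mm ahead of it; z points along the fingers, y is the line along which they close (so a half turn about z gives the same grasp; the last joint's range is limited). The gripper opens to 88 mm and grips with 3 to 60 N. Pads are 20 mm wide; open, the fingers measure 115 mm over their backs; the gripper's body (75 mm by 178 mm) begins 61 mm behind the grasp point.
Start: joints at [-1.202, 0.423, 1.63, -0, 1.089, -0.019], TCP at [0.236, -0.579, 0.405] pointing down, gripper open.
Joint ranges: [-3, 3], [-0.9, 2.11], [0.09, 2.58], [-1.31, 4.45], [0.11, 2.69], [-2.54, 2.54]. Speed limits (rad/s): [2.39, 2.39, 3.01, 3.14, 3.14, 3.14].

## Interface

Orientations are given as a unit quaternion [w, x, y, z].
In Python, from workcell import manip gives the robot as it stands.
- The arm moves only by the tool servo_tool, never from a script. Its argument "increments" is a list of rows, each a list of 5 numbers: the finger opening in cm, from 0 to 8.78, then the shift along the tool's x, y, z in cm, then the turn about the tool's z in degrees. In form: [[grip, tx, ty, tz, roll], ...]. A call has 1 to 10 rows; each row is the pose to reach, as a shift and turn from the pose commanded when the call began, along the tool's axes at that moment; what a row does not reach only later rows make up. A row lasts 1/10 s, in which the tool goes at most 50 mm and 8.59 degrees, less where a joint would pass 70% of its speed; a pose out of reach is approached as far as the arm can. A call with a gripper value outside its range is refused whole. The fingers move at their own pace and stop on an object; "force" is the grip in N (left out, the last holds). Time passes only in rows, so rows that repeat a pose let the fingers close. It gives the time, the measured TCP pose, the force, the opening and the grip force at its end, in the units of the state.
- manip.sense(): the state, without advancing time (a new reading comes with each control period).
- manip.get_image(name): name is "side" or "top"; returns a dict with "frame" (480x640x3 uint8, red, green, blue), "K" (3x3 intrinsics, pixels), "origin" and "rotation" of the camera in the world. Camera axes: x right, y down, z forward; pixel columns grow to the right and rows downward; lengths in m; the calibration is good to about 2 mm. A picture is of the moment at which its call begins. There is no depth.
- manip.hand_in(): hands the job in; it is judged then, once.
The state is a dict: "t": time; "joints": joint angles; "joint_velocities": joint speeds; "tau": joint torques, N m; "tcp_pos": TCP position; "orientation": TCP orientation; "ft_force": force on the tool from outside, world axes, zero at the start; "torque": the same for the moment, N m; "opening": finger opening in m; "grip_force": force on a finger pad.
Only numpy, scipy, OpenCV 4.12 (cv2) and the standard library are available. Lean on these libraries where they do the work, as an engineer would, in place of code of your own. Each camera call takes 0.05 s, during which the arm holds its last target. There are 200 camera calls.

## Task

First slide the steel lapping plate fully home in the slot of its wooden case, its wooden grip flush on the case, while the case still stands on the bench. Stack the carton squarely on the steel tin and the loaded case, upright, squarely on the carton: each centred on the one below with long sides parallel. Leave the tin where it stands, and do not disturb the sanding drum, the jar or the wrench.

Things in the scene. Friction and masses are not known exactly. Their poses are not given: they have to be found in the camera images.
- tin_c (a point): Centre of the closed steel tin that is the foot of the column: 120 mm long (its x), 90 wide (y), 60 high (z), about 0.9 kg, standing loose on the bench; this point is half-way up, 30 mm above its underside.
- carton_c (a point): Centre of the closed cardboard carton: 96 mm long (its x), 60 wide (y), 46 high (z), 0.25 to 0.5 kg, standing loose on the bench; this point is half-way up, 23 mm above its underside. Rigid; grasp it across its 60 mm width.
- case_c (a point): Centre of the plain wooden case: 76 mm long (its x), 40 wide (y), 60 high (z), about 0.22 kg, standing loose on the bench, mouth up; this point is half-way up, 30 mm below its flat top. Amid the top is one slot, 60 mm long (along x) by 16 wide (along y) and 54 deep, its rim slightly chamfered.
- plate_c (a point): Centre of the lapping plate, 80 mm high, 0.18 kg: steel blade 56 long (its x), 12 thick (y), 50 high under a wooden grip block 66 long (x), 24 thick (y), 30 high, both centred on its upright z. Point: 40 mm below the grip's top. Starts upright, blade in the rack's slot, grip clear above. Home, the grip's underside lies on the case's top (point 20 mm above the case's centre); either way round fits.
- rack_top (a point): Centre of the top face of the low wooden rack that is fixed to the bench and holds the lapping plate at the start: 100 mm long (x), 60 wide (y), 34 high, with a loose slot 26 mm deep along x; the plate is lifted straight out.
- drum: Bystander: sanding drum lying flat, 90 mm across, 40 high; origin at the centre of its underside.
- jar: Bystander: amber glass jar with steel cap, 60 mm across, 90 high; origin at the centre of its underside.
- wrench_grip (a point): Bystander: steel wrench lying on the bench near the robot; this point is on its handle.
Not all that is in view belongs to the job. What is shaped like the part that bears carton_c but green or turquoise is not meant. Leave any pink look-alike of the part that bears plate_c alone.

How it is judged:
On the way:
1. the lapping plate is fully home in the case while the case stands upright on the bench (x of plate_c in the frame of case_c between -0.004 and 0.004 m and y of plate_c in the frame of case_c between -0.004 and 0.004 m and z of plate_c in the frame of case_c between 0.017 and 0.023 m and angle between the z axis of plate_c and the z axis of case_c, either way round below 0.07 rad and height (world z) of case_c below 0.034 m and angle between case_c's own z axis and vertical below 0.06 rad), for 0.2 s.
At the end, for the whole second after the job is handed in: The plate is home in the case (grip within 3 mm of its top, 4 mm of centre); the carton rests on the tin and the upright case on the carton, each within 10 mm of centre along both sides of the one below, long sides parallel within 0.14 rad, nothing leaning; the tin still stands on the bench (x of plate_c in the frame of case_c between -0.004 and 0.004 m and y of plate_c in the frame of case_c between -0.004 and 0.004 m and z of plate_c in the frame of case_c between 0.017 and 0.023 m and angle between the z axis of plate_c and the z axis of case_c, either way round below 0.07 rad and x of carton_c in the frame of tin_c between -0.01 and 0.01 m and y of carton_c in the frame of tin_c between -0.01 and 0.01 m and z of carton_c in the frame of tin_c between 0.049 and 0.057 m and angle between the x axis of carton_c and the x axis of tin_c, either way round below 0.14 rad and angle between each of carton_c, case_c, tin_c's own z axis and vertical below 0.06 rad and x of case_c in the frame of carton_c between -0.01 and 0.01 m and y of case_c in the frame of carton_c between -0.01 and 0.01 m and z of case_c in the frame of carton_c between 0.049 and 0.057 m and angle between the x axis of case_c and the x axis of carton_c, either way round below 0.14 rad and height (world z) of tin_c below 0.036 m); the robot touches nothing.
It fails at once if the tin is moved by more than 30 mm (distance of tin_c from where it was at the start of the episode above 0.03 m).
It fails at once if the drum, the jar or the wrench is moved by more than 25 mm (distance of any of drum, jar, wrench_grip from where it was at the start of the episode above 0.025 m).
It also fails if it takes over 72 s, if anything falls off the work surface, if the arm or the gripper's body presses on something with over 40 N, if the wrist force passes 120 N, or if a joint passes its speed limit or range.

## Working session

There is one attempt and no reset: what is moved stays moved. The work goes in short steps, Python scripts to look and compute and a tool call to move; the robot and the scene stay as the last step left them, time stands still between calls to the robot, and variables do not carry over. Pictures are saved under pics/ and viewed, at most 10 in all, crops included, and the job is handed in when it is done.

Besides the shell and the picture viewer there is one more tool, called after "Request:" as a command line: name --pt "numbers of a row" for each row, then --argument value for the rest. servo_tool: Moves the arm, as the interface text tells. Its arguments: {"type":"object","properties":{"increments":{"type":"array"},"force":{"type":"number"}},"required":["increments"]}

```bash
ls; mkdir -p pics
python3 - <<'E'
from workcell import manip
import cv2,pickle
for n in("side","top"):
    d=manip.get_image(n); cv2.imwrite(f"pics/{n}0.png",d["frame"][:,:,::-1]); pickle.dump(d,open(f"{n}0.pkl","wb"))
    print(n,d["K"],d["origin"],d["rotation"])
s=manip.sense();print(s)
E
```

```text
pics
side [[614.53406524   0.         330.0495518 ]
 [  0.         614.53406524 228.69318995]
 [  0.           0.           1.        ]] [0.02900606 0.78191845 1.03893025] [ 0.11406214 -0.31468141  0.87744238 -0.34359906]
top [[568.29311568   0.         319.42985596]
 [  0.         568.29311568 237.16020977]
 [  0.           0.           1.        ]] [0.53383108 0.08124418 1.29555614] [-0.01389484  0.70967821 -0.70426077  0.01343679]
{'t': 0.1, 'joints': array([-1.20199103e+00,  4.23789668e-01,  1.63058970e+00, -1.48682309e-06,
        1.08861609e+00, -1.90403375e-02]), 'joint_velocities': array([-0.00081163, -0.00125425, -0.00274479, -0.00024594, -0.00040215,
       -0.00128077]), 'tau': array([ 1.81183377e-04, -5.45615029e+01, -2.74325699e+01,  6.45494903e-02,
        1.87718763e-02, -2.91656261e-05]), 'tcp_pos': array([ 0.23628412, -0.57835083,  0.40397288]), 'orientation': array([-6.90588001e-04,  9.81255515e-01,  1.92709945e-01, -1.22686824e-04]), 'ft_force': array([ 0.35727777, -0.35827826,  0.44968802]), 'torque': array([-0.02290583,  0.0511268 ,  0.03870709]), 'grip_force': 0.0, 'opening': 0.08791351732907378}
```

View pics/top0.png

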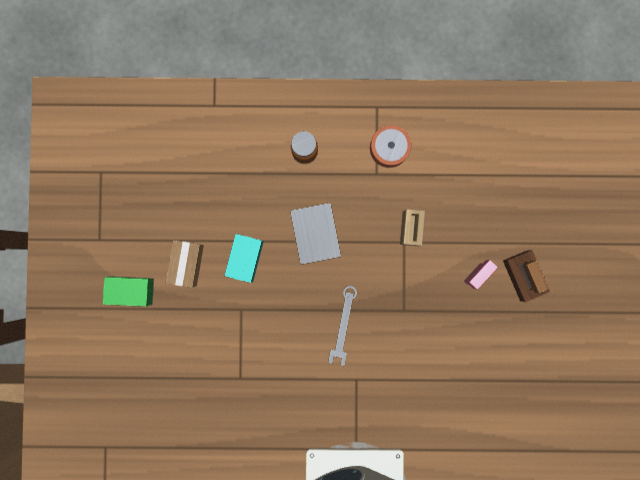

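View pics/side0.png

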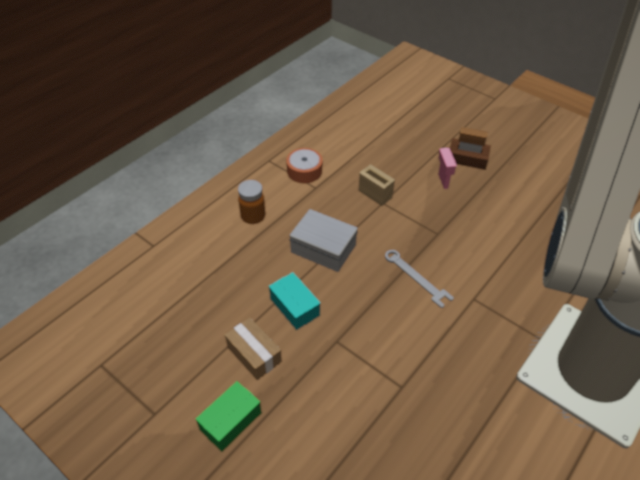

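```bash
cat > h.py <<'E'
import numpy as np,cv2,pickle
from scipy.spatial.transform import Rotation as R
def Rm(q): return R.from_quat([q[1],q[2],q[3],q[0]]).as_matrix()
def ray(d,uv,z):
    uv=np.atleast_2d(uv).astype(float)
    p=np.c_[uv,np.ones(len(uv))]@np.linalg.inv(d["K"]).T@Rm(d["rotation"]).T
    o=np.array(d["origin"]); return o+p*((z-o[2])/p[:,2])[:,None]
def proj(d,X):
    X=np.atleast_2d(X)
    c=(X-d["origin"])@Rm(d["rotation"])@d["K"].T
    return c[:,:2]/c[:,2:]
E
python3 - <<'E'
from h import *
t=pickle.load(open("top0.pkl","rb"))["frame"];s=pickle.load(open("side0.pkl","rb"))["frame"]
def c(f,u,v,r=33): return cv2.resize(f[v-r:v+r,u-r:u+r],(264,264),interpolation=cv2.INTER_CUBIC)
im=np.vstack([np.hstack([c(t,184,264),c(t,413,228),c(t,525,276)]),np.hstack([c(s,253,348),c(s,376,185),c(s,470,150)])])
cv2.imwrite("pics/crop.png",im[:,:,::-1])
h=cv2.cvtColor(t,cv2.COLOR_RGB2HSV)
for n,p in dict(cart=(172,264),cart2=(190,264),cart3=(198,264),tape=(182,264),bench=(225,215),bench2=(450,260),case=(407,228),case2=(422,228),tin=(316,234),rack=(515,276),grip=(537,277)).items(): print(n,t[p[1],p[0]],h[p[1],p[0]])
E
```

```text
cart [167 136 101] [ 16 101 167]
cart2 [167 135 101] [ 15 101 167]
cart3 [72 56 40] [ 15 113  72]
tape [228 227 228] [150   1 228]
bench [151 118  87] [ 15 108 151]
bench2 [159 124  89] [ 15 112 159]
case [187 164 129] [ 18  79 187]
case2 [181 158 124] [ 18  80 181]
tin [164 168 175] [109  16 175]
rack [99 68 52] [ 10 121  99]
grip [148 106  72] [ 13 131 148]
```

View pics/crop.png

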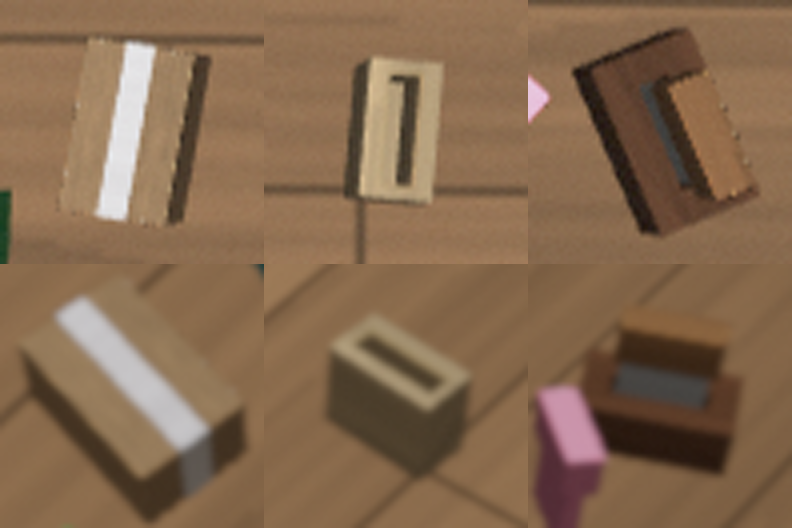

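```bash
cat > m.py <<'E'
from h import *
def rect(d,u,v,r,cond,z,show=None):
    f=d["frame"][v-r:v+r,u-r:u+r]; f=cv2.resize(f,None,fx=4,fy=4,interpolation=cv2.INTER_CUBIC)
    h=cv2.cvtColor(f,cv2.COLOR_RGB2HSV).astype(int)
    m=cond(h[...,0],h[...,1],h[...,2]).astype(np.uint8)
    m=cv2.morphologyEx(m,cv2.MORPH_OPEN,np.ones((5,5)))
    n,l,st,ce=cv2.connectedComponentsWithStats(m)
    k=1+np.argmax(st[1:,4]); m=(l==k).astype(np.uint8)
    pts=np.vstack([c[:,0] for c in cv2.findContours(m,cv2.RETR_EXTERNAL,cv2.CHAIN_APPROX_NONE)[0]])
    uv=(pts+.5)/4-.5+[u-r,v-r]
    P=ray(d,uv,z)[:,:2]
    (cx,cy),(a,b),_=rc=cv2.minAreaRect((P*1000).astype(np.float32))
    bx=cv2.boxPoints(rc); e=max((bx[1]-bx[0],bx[2]-bx[1]),key=np.linalg.norm)
    ang=np.degrees(np.arctan2(e[1],e[0]))%180
    print("c(mm)",np.round([cx,cy],1),"dims",np.round(sorted([a,b]),1),"long ang",round(ang,1))
    return np.array([cx,cy]),ang
E
python3 - <<'E'
from m import *
t=pickle.load(open("top0.pkl","rb"))
print("tin");rect(t,316,234,42,lambda h,s,v:(s<45)&(v>120),.06)
print("tape");rect(t,184,264,30,lambda h,s,v:(s<45)&(v>150),.046)
print("carton");rect(t,184,264,30,lambda h,s,v:((s<45)&(v>120))|(v>161),.046)
print("case");rect(t,413,228,30,lambda h,s,v:(s<96)&(v>145),.06)
print("grip");rect(t,530,278,28,lambda h,s,v:(s>118)&(v>122),.088)
print("rack dark");rect(t,527,276,32,lambda h,s,v:(v<122)|(s>118)&(v>122),.034)
# manual corners from crop
def mc(c,u,v,z):
    c=np.array(c,float); P=ray(t,(c+.5)/4-.5+[u-33,v-33],z)[:,:2]*1000; print(np.round(P.mean(0),1),[round(float(np.linalg.norm(P[i]-P[i-1])),1) for i in range(4)])
    for i in range(4): e=P[i]-P[i-1]; print(round(float(np.degrees(np.arctan2(e[1],e[0]))%180),1),end=' ')
    print()
mc([(89,38),(197,55),(166,224),(60,208)],184,264,.046)
mc([(371-264,57),(443-264,64),(432-264,203),(360-264,195)],413,228,.06)
mc([(668-528,85),(710-528,69),(751-528,187),(714-528,203)],525,276,.088)
mc([(575-528,70),(685-528,28),(760-528,190),(652-528,236)],525,276,.034)
E
```

```text
tin
c(mm) [590.5  91.7] dims [ 90.  120.7] long ang 11.4
tape
c(mm) [522.6 383.6] dims [17.  98.1] long ang 171.2
carton
c(mm) [523.5 393.4] dims [41.4 99.9] long ang 171.5
case
c(mm) [ 605.5 -123.2] dims [40.4 76.6] long ang 175.1
grip
c(mm) [ 500.4 -381.3] dims [24. 67.] long ang 22.5
rack dark
c(mm) [ 501.1 -375.7] dims [ 72.  106.6] long ang 22.7
[522.2 382.3] [94.5, 60.2, 94.1, 58.9]
171.3 81.5 170.5 81.9 
[ 605.2 -123.5] [75.5, 39.4, 76.0, 39.4]
175.6 84.9 175.5 84.1 
[ 500.4 -380.4] [66.7, 24.0, 65.8, 21.5]
21.1 111.2 18.9 113.6 
[ 501.5 -377.4] [100.6, 65.6, 98.2, 65.2]
24.7 111.2 24.6 113.3
```

```bash
cat > go.py <<'E'
import sys
from h import *
from workcell import manip
def go(x,y,z,ang):  # mm of the GRASP POINT, ang deg of tool x
    s=manip.sense(); M=Rm(s["orientation"]); p=s["tcp_pos"]
    g=p+M[:,2]*.163
    yaw=np.degrees(np.arctan2(M[1,0],M[0,0]))
    sh=M.T@(np.array([x,y,z])/1000-g)*100
    print("t",round(s["t"],2),"grasp mm",np.round(g*1e3,1),"yaw",round(yaw,2),"tilt",np.round(M[:2,2],4),"q1,q6",np.round(np.degrees(s["joints"][[0,5]])),"open",round(s["opening"]*1e3,1),"gf",round(s["grip_force"],1),"ft",np.round(s["ft_force"],1))
    print("shift cm",np.round(sh,2),"roll",round(-((ang-yaw+180)%360-180),2))
if __name__=="__main__": go(*map(float,sys.argv[1:]))
E
python3 go.py 500.4 -381 160 22.5
```

```text
t 0.1 grasp mm [ 236.2 -578.1  241. ] yaw 22.22 tilt [-0.0005  0.0013] q1,q6 [-69.  -1.] open 87.9 gf 0.0 ft [ 0.4 -0.4  0.4]
shift cm [31.91 -8.25  8.11] roll -0.28
```

Request:
servo_tool --pt "6 31.9 -8.2 6.0 -0.3" --pt "6 31.9 -8.2 8.0 -0.3" --pt "6 31.9 -8.2 8.0 -0.3" --pt "6 31.9 -8.2 8.0 -0.3" --pt "6 31.9 -8.2 8.0 -0.3" --pt "6 31.9 -8.2 8.0 -0.3" --pt "6 31.9 -8.2 8.0 -0.3" --pt "6 31.9 -8.2 8.0 -0.3" --pt "6 31.9 -8.2 8.0 -0.3" --force 20

```text
t: 1.0
tcp_pos: [0.501, -0.3813, 0.324]
orientation: [-0.0, 0.981, 0.196, -0.001]
ft_force: [-0.4, -1.2, 0.3]
opening: 0.0601
grip_force: 0.0
```

```bash
python3 go.py 500.4 -381 82 22.5
```

```text
t 1.0 grasp mm [ 500.8 -381.2  161. ] yaw 22.64 tilt [-0.0013  0.0007] q1,q6 [-38.  29.] open 60.1 gf 0.0 ft [-0.4 -1.2  0.3]
shift cm [-0.02 -0.03  7.9 ] roll 0.14
```

Request:
servo_tool --pt "5 0 0 4 0.1" --pt "5 0 0 7.9 0.1" --pt "5 0 0 7.9 0.1" --pt "0 0 0 7.9 0.1" --pt "0 0 0 7.9 0.1" --pt "0 0 0 7.9 0.1" --pt "0 0 0 7.9 0.1" --pt "0 0 0 7.9 0.1" --force 30

```text
t: 1.8
tcp_pos: [0.5011, -0.3825, 0.2476]
orientation: [0.001, 0.981, 0.194, 0.001]
ft_force: [-2.1, 0.2, 7.0]
opening: 0.0237
grip_force: 29.8
```

```bash
python3 go.py 500.4 -381 230 22.5
```

```text
t 1.8 grasp mm [ 501.4 -382.8   84.6] yaw 22.42 tilt [ 0.0021 -0.0018] q1,q6 [-38.  29.] open 23.7 gf 29.8 ft [-2.1  0.2  7. ]
shift cm [-1.000e-02 -1.700e-01 -1.454e+01] roll -0.08
```

Request:
servo_tool --pt "0 0 0 -2 0" --pt "0 0 0 -5 0" --pt "0 0 0 -9 0" --pt "0 0 0 -12 0" --pt "0 0 0 -12 0" --pt "0 0 0 -12 0"

```text
t: 2.4
tcp_pos: [0.5005, -0.3818, 0.3662]
orientation: [0.0, 0.981, 0.194, 0.0]
ft_force: [-0.4, -0.1, -1.7]
opening: 0.024
grip_force: 29.8
```

```bash
python3 go.py 605.3 -123.4 205 -4.7
```

```text
t 2.4 grasp mm [ 500.7 -382.   203.2] yaw 22.43 tilt [ 0.001  -0.0008] q1,q6 [-38.  29.] open 24.0 gf 29.8 ft [-0.4 -0.1 -1.7]
shift cm [ 19.54 -19.91  -0.19] roll 27.13
```

Request:
servo_tool --pt "0 5 -5 0 7" --pt "0 10 -10 0 14" --pt "0 15 -15 0 21" --pt "0 19.5 -19.9 0 27.1" --pt "0 19.5 -19.9 0 27.1" --pt "0 19.5 -19.9 0 27.1" --pt "0 19.5 -19.9 2 27.1" --pt "0 19.5 -19.9 4.5 27.1" --pt "0 19.5 -19.9 4.5 27.1" --pt "0 19.5 -19.9 4.5 27.1"

```text
t: 3.4
tcp_pos: [0.6045, -0.1236, 0.3191]
orientation: [-0.0, 0.999, -0.041, -0.002]
ft_force: [0.4, -0.8, -1.3]
opening: 0.0241
grip_force: 29.9
```

```bash
python3 go.py 605.3 -123.4 138 -4.7
python3 - <<'E'
from h import *
from workcell import manip
d=manip.get_image("side"); pickle.dump(d,open("side1.pkl","wb"))
p=manip.get_image("top"); pickle.dump(p,open("top1.pkl","wb"))
u,v=np.round(proj(d,[.6053,-.1234,.1])[0]).astype(int); print(u,v)
a=cv2.resize(d["frame"][v-50:v+50,u-40:u+40],(400,500),interpolation=cv2.INTER_CUBIC)
u,v=np.round(proj(p,[.6053,-.1234,.1])[0]).astype(int); print(u,v)
b=cv2.resize(p["frame"][v-50:v+50,u-40:u+40],(400,500),interpolation=cv2.INTER_CUBIC)
cv2.imwrite("pics/ins1.png",np.hstack([a,b])[:,:,::-1])
E
```

```text
t 3.4 grasp mm [ 603.9 -123.5  156.1] yaw -4.68 tilt [-0.0036  0.0008] q1,q6 [-13.  82.] open 24.1 gf 29.9 ft [ 0.4 -0.8 -1.3]
shift cm [ 0.15 -0.02  1.81] roll 0.02
377 163
417 226
```

View pics/ins1.png

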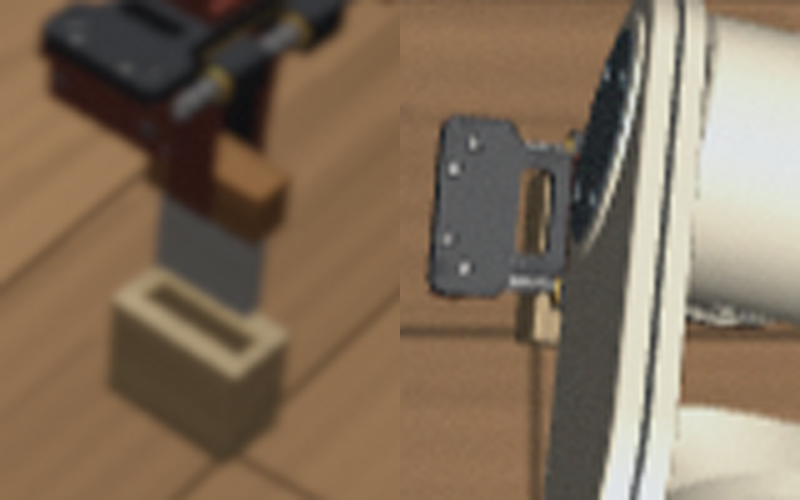

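Run:
```python
from h import *
d=pickle.load(open("side1.pkl","rb"))
def box(c,ang,lx,ly,z):
    a=np.radians(ang);ex=np.array([np.cos(a),np.sin(a)]);ey=np.array([-ex[1],ex[0]])
    P=np.array([np.r_[np.array(c)+sx*lx/2*ex+sy*ly/2*ey,z] for sx,sy in((-1,1),(1,1),(1,-1),(-1,-1))])/1000
    uv=proj(d,P)-[377-40,163-50]; return np.round((uv+.5)*5-.5)
print("case top",box([605.3,-123.4],-4.7,76,40,60).tolist())
print("slot",box([605.3,-123.4],-4.7,60,16,60).tolist())
print("blade bot",box([603.9,-123.5],-4.7,56,12,79.5).tolist())
print("blade top",box([603.9,-123.5],-4.7,56,12,129.5).tolist())
print("grip top",box([603.9,-123.5],-4.7,66,24,159.5).tolist())
```

```text
case top [[231.0, 375.0], [109.0, 297.0], [165.0, 257.0], [287.0, 333.0]]
slot [[235.0, 354.0], [138.0, 293.0], [161.0, 276.0], [257.0, 337.0]]
blade bot [[240.0, 320.0], [149.0, 263.0], [166.0, 251.0], [257.0, 308.0]]
blade top [[249.0, 238.0], [156.0, 180.0], [173.0, 168.0], [267.0, 225.0]]
grip top [[255.0, 198.0], [143.0, 130.0], [178.0, 106.0], [290.0, 173.0]]
```

Request:
servo_tool --pt "0 0.1 0 0.5 0" --pt "0 0.1 0 1.2 0" --pt "0 0.1 0 1.6 0" --pt "0 0.1 0 2.0 0" --pt "0 0.1 0 2.4 0" --pt "0 0.1 0 2.8 0" --pt "0 0.1 0 2.8 0"

```text
t: 4.2
tcp_pos: [0.6058, -0.1237, 0.292]
orientation: [-0.0, 0.999, -0.041, -0.001]
ft_force: [0.5, 0.2, -1.3]
opening: 0.0241
grip_force: 29.9
```

```bash
python3 go.py 605.3 -123.4 87 -4.7
```

```text
t 4.2 grasp mm [ 605.6 -123.7  129. ] yaw -4.68 tilt [-0.0011  0.0003] q1,q6 [-13.  82.] open 24.1 gf 29.9 ft [ 0.5  0.2 -1.3]
shift cm [-0.03 -0.03  4.2 ] roll 0.02
```

Request:
servo_tool --pt "0 0 0 0.6 0" --pt "0 0 0 1.2 0" --pt "0 0 0 1.8 0" --pt "0 0 0 2.4 0" --pt "0 0 0 3.0 0" --pt "0 0 0 3.4 0" --pt "0 0 0 3.7 0" --pt "0 0 0 3.7 0"

```text
t: 5.0
tcp_pos: [0.6059, -0.1237, 0.2552]
orientation: [-0.0, 0.999, -0.041, -0.0]
ft_force: [0.3, -0.4, -2.0]
opening: 0.0238
grip_force: 29.9
```

```bash
python3 go.py 605.3 -123.4 87 -4.7
```

```text
t 5.0 grasp mm [ 605.8 -123.7   92.2] yaw -4.68 tilt [-0.0008  0.0002] q1,q6 [-13.  82.] open 23.8 gf 29.9 ft [ 0.3 -0.4 -2. ]
shift cm [-0.05 -0.03  0.52] roll 0.02
```

Free slide in the slot. Continue to contact, gently.

Request:
servo_tool --pt "0 0 0 0.2 0" --pt "0 0 0 0.4 0" --pt "0 0 0 0.6 0" --pt "0 0 0 0.75 0" --pt "0 0 0 0.75 0" --pt "0 0 0 0.75 0"

```text
t: 5.6
tcp_pos: [0.6062, -0.1237, 0.2497]
orientation: [0.0, 0.999, -0.041, 0.0]
ft_force: [-4.5, 0.8, 9.5]
opening: 0.0237
grip_force: 30.0
```

```bash
python3 go.py 605.3 -123.4 87 -4.7
```

```text
t 5.6 grasp mm [ 606.4 -123.8   86.7] yaw -4.67 tilt [ 0.0008 -0.0001] q1,q6 [-13.  82.] open 23.7 gf 30.0 ft [-4.5  0.8  9.5]
shift cm [-0.11 -0.03 -0.03] roll 0.03
```

Request:
servo_tool --pt "3.5 0 0 -0.1 0" --pt "3.5 0 0 -0.1 0" --pt "3.5 0 0 -0.1 0" --pt "4.5 0 0 -4 0" --pt "5 0 0 -8 0" --pt "6 0 0 -13 0" --pt "8 0 0 -13 0" --pt "8.5 0 0 -13 0"

```text
t: 6.4
tcp_pos: [0.6062, -0.1239, 0.3794]
orientation: [0.0, 0.999, -0.041, 0.001]
ft_force: [0.1, -0.2, -0.6]
opening: 0.0706
grip_force: 0.0
```

```bash
python3 go.py 522.4 383 216 -8.6
python3 - <<'E'
from m import *
from workcell import manip
d=manip.get_image("side"); pickle.dump(d,open("side2.pkl","wb"))
a=cv2.resize(d["frame"][130:220,330:430],(500,450),interpolation=cv2.INTER_CUBIC)
cv2.imwrite("pics/home.png",a[:,:,::-1])
E
```

```text
t 6.4 grasp mm [ 606.6 -124.   216.4] yaw -4.68 tilt [ 0.0027 -0.0006] q1,q6 [-13.  82.] open 70.6 gf 0.0 ft [ 0.1 -0.2 -0.6]
shift cm [-1.254e+01 -4.984e+01 -2.000e-02] roll 3.92
```

View pics/home.png

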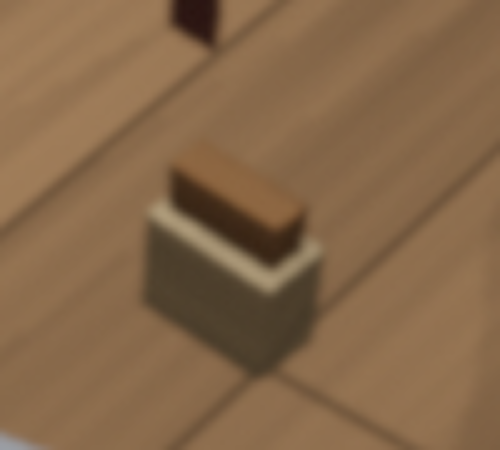

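Request:
servo_tool --pt "8.7 -12.5 -49.8 0 3.9" --pt "8.7 -12.5 -49.8 0 3.9" --pt "8.7 -12.5 -49.8 0 3.9" --pt "8.7 -12.5 -49.8 0 3.9" --pt "8.7 -12.5 -49.8 0 3.9" --pt "8.7 -12.5 -49.8 0 3.9" --pt "8.7 -12.5 -49.8 0 3.9" --pt "8.7 -12.5 -49.8 0 3.9" --pt "8.7 -12.5 -49.8 0 3.9" --pt "8.7 -12.5 -49.8 0 3.9"

```text
t: 7.45
tcp_pos: [0.5231, 0.3712, 0.3756]
orientation: [0.001, 0.997, -0.075, -0.002]
ft_force: [0.0, -0.1, 0.4]
opening: 0.0871
grip_force: 0.0
```

Request:
servo_tool --pt "8.7 -12.5 -49.8 0 3.9"

```text
t: 7.55
tcp_pos: [0.5181, 0.4209, 0.3755]
orientation: [0.002, 0.994, -0.109, -0.002]
ft_force: [1.4, 0.2, 1.0]
opening: 0.087
grip_force: 0.0
```

```bash
python3 go.py 522.4 383 26 -8.6
```

```text
t 7.55 grasp mm [517.6 420.5 212.5] yaw -12.51 tilt [-0.0035 -0.0027] q1,q6 [ 38. 141.] open 87.0 gf 0.0 ft [1.4 0.2 1. ]
shift cm [ 1.34  3.49 18.66] roll -3.91
```

Request:
servo_tool --pt "8.7 0 0 0 0" --pt "8.7 0 0 0 0"

```text
t: 7.75
tcp_pos: [0.5185, 0.4199, 0.3755]
orientation: [0.002, 0.994, -0.107, -0.001]
ft_force: [-0.2, -0.8, 0.3]
opening: 0.0868
grip_force: 0.0
```

```bash
python3 go.py 522.4 383 26 -8.6
```

```text
t 7.75 grasp mm [518.  419.4 212.5] yaw -12.32 tilt [-0.0031 -0.0027] q1,q6 [ 38. 140.] open 86.8 gf 0.0 ft [-0.2 -0.8  0.3]
shift cm [ 1.25  3.4  18.66] roll -3.72
```

Request:
servo_tool --pt "8.7 1.25 3.4 1 -3.7" --pt "8.7 1.25 3.4 5 -3.7" --pt "8.7 1.25 3.4 9 -3.7" --pt "8.7 1.25 3.4 12 -3.7" --pt "8.7 1.25 3.4 12 -3.7"

```text
t: 8.25
tcp_pos: [0.5229, 0.3801, 0.2529]
orientation: [0.003, 0.997, -0.077, -0.004]
ft_force: [-0.8, -0.4, -0.1]
opening: 0.0873
grip_force: 0.0
```

```bash
python3 go.py 522.4 383 26 -8.6
```

```text
t 8.25 grasp mm [521.5 379.1  89.9] yaw -8.88 tilt [-0.0085 -0.0062] q1,q6 [ 35. 134.] open 87.3 gf 0.0 ft [-0.8 -0.4 -0.1]
shift cm [ 0.08 -0.45  6.39] roll -0.28
```

Request:
servo_tool --pt "8.7 0.1 -0.45 1 -0.3" --pt "8.7 0.1 -0.45 2.5 -0.3" --pt "8.7 0.1 -0.45 4.5 -0.3" --pt "8.7 0.1 -0.45 6.2 -0.3" --pt "8.7 0.1 -0.45 6.2 -0.3" --pt "8.7 0.1 -0.45 6.2 -0.3"

```text
t: 8.85
tcp_pos: [0.5261, 0.3877, 0.1962]
orientation: [0.0, 0.997, -0.074, -0.0]
ft_force: [1.0, 0.6, 0.9]
opening: 0.087
grip_force: 0.0
```

```bash
python3 go.py 522.4 383 26 -8.6
```

```text
t 8.85 grasp mm [526.  387.7  33.2] yaw -8.47 tilt [-0.0002 -0.0001] q1,q6 [ 35. 134.] open 87.0 gf 0.0 ft [1.  0.6 0.9]
shift cm [-0.29  0.52  0.72] roll 0.13
```

Request:
servo_tool --pt "8.7 -0.3 0.5 0.7 0" --pt "8.7 -0.3 0.5 0.7 0" --pt "8.7 -0.3 0.5 0.7 0"

```text
t: 9.15
tcp_pos: [0.5222, 0.383, 0.1895]
orientation: [-0.0, 0.997, -0.074, 0.0]
ft_force: [0.3, 0.7, 0.7]
opening: 0.087
grip_force: 0.0
```

```bash
python3 go.py 522.4 383 26 -8.6
```

```text
t 9.15 grasp mm [522.3 383.1  26.5] yaw -8.48 tilt [0.0002 0.0001] q1,q6 [ 35. 134.] open 87.0 gf 0.0 ft [0.3 0.7 0.7]
shift cm [0.01 0.   0.05] roll 0.12
```

Request:
servo_tool --pt "5 0 0 0 0" --pt "5 0 0 0 0" --pt "5 0 0 0 0" --pt "5 0 0 0 0" --pt "5 0 0 -1 0" --pt "5 0 0 -4 0" --pt "5 0 0 -8 0" --pt "5 0 0 -12 0" --pt "5 0 0 -12 0" --pt "5 0 0 -12 0" --force 30

```text
t: 10.15
tcp_pos: [0.5221, 0.383, 0.3098]
orientation: [-0.0, 0.997, -0.074, 0.0]
ft_force: [-0.1, -0.8, -4.6]
opening: 0.0599
grip_force: 30.0
```

```bash
python3 go.py 590.5 91.7 150 11.4
```

```text
t 10.15 grasp mm [522.3 383.1 146.8] yaw -8.48 tilt [0.0009 0.0006] q1,q6 [ 35. 134.] open 59.9 gf 30.0 ft [-0.1 -0.8 -4.6]
shift cm [11.05 27.82 -0.33] roll -19.88
```

Request:
servo_tool --pt "5 1.8 4.6 0 -4" --pt "5 3.7 9.3 0 -8" --pt "5 5.5 13.9 0 -12" --pt "5 7.4 18.6 0 -16" --pt "5 9.2 23.2 0 -19.9" --pt "5 11.05 27.8 0 -19.9" --pt "5 11.05 27.8 0 -19.9" --pt "5 11.05 27.8 0 -19.9" --pt "5 11.05 27.8 0 -19.9"

```text
t: 11.05
tcp_pos: [0.5899, 0.0925, 0.3076]
orientation: [-0.0, 0.995, 0.1, -0.001]
ft_force: [0.5, 0.4, -4.6]
opening: 0.0602
grip_force: 30.0
```

```bash
python3 go.py 590.5 91.7 87 11.4
```

```text
t 11.05 grasp mm [589.4  92.5 144.6] yaw 11.43 tilt [-0.003  -0.0001] q1,q6 [ 8. 86.] open 60.2 gf 30.0 ft [ 0.5  0.4 -4.6]
shift cm [0.11 0.1  5.76] roll 0.03
```

Request:
servo_tool --pt "5 0.1 0.1 1.5 0" --pt "5 0.1 0.1 3.2 0" --pt "5 0.1 0.1 4.6 0" --pt "5 0.1 0.1 5.2 0" --pt "5 0.1 0.1 5.2 0"

```text
t: 11.55
tcp_pos: [0.5912, 0.0916, 0.2556]
orientation: [0.0, 0.995, 0.1, -0.001]
ft_force: [-0.4, 0.1, -3.5]
opening: 0.0598
grip_force: 30.0
```

```bash
python3 go.py 590.5 91.7 87 11.4
```

```text
t 11.55 grasp mm [590.8  91.6  92.6] yaw 11.47 tilt [-0.0025 -0.0003] q1,q6 [ 8. 86.] open 59.8 gf 30.0 ft [-0.4  0.1 -3.5]
shift cm [-0.03 -0.02  0.56] roll 0.07
```

Request:
servo_tool --pt "5 0 0 0.3 0" --pt "5 0 0 0.5 0" --pt "5 0 0 0.65 0" --pt "5 0 0 0.65 0" --pt "5 0 0 0.65 0"

```text
t: 12.05
tcp_pos: [0.5919, 0.0911, 0.2509]
orientation: [-0.0, 0.995, 0.099, 0.0]
ft_force: [0.6, -0.8, -5.2]
opening: 0.0602
grip_force: 30.0
```

```bash
python3 go.py 590.5 91.7 87 11.4
```

```text
t 12.05 grasp mm [591.9  91.1  87.9] yaw 11.41 tilt [0.0004 0.0001] q1,q6 [ 8. 86.] open 60.2 gf 30.0 ft [ 0.6 -0.8 -5.2]
shift cm [-0.13 -0.09  0.09] roll 0.01
```

Request:
servo_tool --pt "5 -0.1 -0.05 0.05 0" --pt "5 -0.1 -0.05 0.12 0" --pt "5 -0.1 -0.05 0.2 0" --pt "5 -0.1 -0.05 0.2 0"

```text
t: 12.45
tcp_pos: [0.5907, 0.0914, 0.2493]
orientation: [-0.0, 0.995, 0.099, 0.0]
ft_force: [-3.5, 1.0, 4.8]
opening: 0.06
grip_force: 30.0
```

```bash
python3 go.py 590.5 91.7 87 11.4
```

```text
t 12.45 grasp mm [590.7  91.4  86.3] yaw 11.42 tilt [0. 0.] q1,q6 [ 8. 86.] open 60.0 gf 30.0 ft [-3.5  1.   4.8]
shift cm [-0.01 -0.03 -0.07] roll 0.02
```

Request:
servo_tool --pt "8.0 0 0 0 0" --pt "8.0 0 0 0 0" --pt "8.0 0 0 0 0" --pt "8.0 0 0 -1 0" --pt "8.7 0 0 -5 0" --pt "8.7 0 0 -10 0" --pt "8.7 0 0 -12 0" --pt "8.7 0 0 -12 0"

```text
t: 13.25
tcp_pos: [0.5918, 0.0915, 0.3733]
orientation: [-0.0, 0.995, 0.099, 0.004]
ft_force: [-0.4, 0.0, -0.9]
opening: 0.087
grip_force: 0.0
```

```bash
python3 go.py 606 -123.6 206 -4.7
```

```text
t 13.25 grasp mm [593.1  91.7 210.3] yaw 11.42 tilt [0.0078 0.0011] q1,q6 [ 8. 86.] open 87.0 gf 0.0 ft [-0.4  0.  -0.9]
shift cm [-3.   21.36  0.42] roll 16.12
```

Request:
servo_tool --pt "8.7 -0.8 4.8 0.4 4" --pt "8.7 -1.5 9.6 0.4 8" --pt "8.7 -2.3 14.4 0.4 12" --pt "8.7 -3 19.2 0.4 16.1" --pt "8.7 -3 21.4 0.4 16.1" --pt "8.7 -3 21.4 0.4 16.1" --pt "8.7 -3 21.4 0.4 16.1" --pt "8.7 -3 21.4 0.4 16.1"

```text
t: 14.05
tcp_pos: [0.6034, -0.1232, 0.3641]
orientation: [-0.0, 0.999, -0.04, -0.001]
ft_force: [0.7, -0.4, -0.1]
opening: 0.0867
grip_force: 0.0
```

```bash
python3 go.py 606 -123.6 38 -4.7;  python3 - <<'E'
from m import *
from workcell import manip
t=manip.get_image("top"); pickle.dump(t,open("top3.pkl","wb"))
a=t["frame"][180:290,250:360]; b=t["frame"][175:285,360:470]
cv2.imwrite("pics/stk.png",cv2.resize(np.hstack([a,b]),(800,400),interpolation=cv2.INTER_CUBIC)[:,:,::-1])
u,v=np.round(proj(t,[.5905,.0917,.06])[0]).astype(int)
print("tin");rect(t,u,v,42,lambda h,s,v:(s<45)&(v>120),.06)
u,v=np.round(proj(t,[.5905,.0917,.106])[0]).astype(int)
print("tape");rect(t,u,v,28,lambda h,s,v:(s<20)&(v>205),.106)
print("carton");rect(t,u,v,34,lambda h,s,v:(s>70)&(v>140),.106)
E
```

```text
t 14.05 grasp mm [ 603.2 -123.1  201.1] yaw -4.63 tilt [-0.0013  0.0005] q1,q6 [-13.  82.] open 86.7 gf 0.0 ft [ 0.7 -0.4 -0.1]
shift cm [ 0.31  0.03 16.31] roll 0.07
tin
c(mm) [590.4  91.6] dims [ 89.9 120.6] long ang 11.4
tape
c(mm) [590.6  91.4] dims [15.1 95.2] long ang 11.1
carton
c(mm) [586.4 110.2] dims [20.8 94.3] long ang 10.9
```

View pics/stk.png

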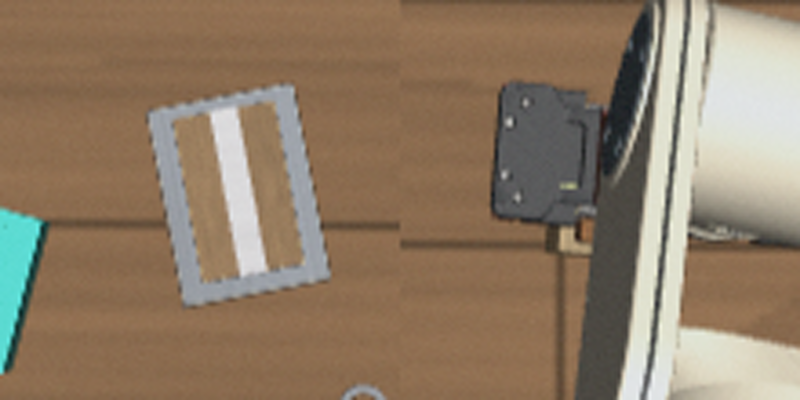

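The carton sits squarely on the tin (tape centre within 1 mm of the tin's). Now the case.

Request:
servo_tool --pt "8.7 0.3 0 2 0" --pt "8.7 0.3 0 5 0" --pt "8.7 0.3 0 9 0" --pt "8.7 0.3 0 12 0" --pt "8.7 0.3 0 13.5 0" --pt "8.7 0.3 0 13.5 0" --pt "8.7 0.3 0 13.5 0"

```text
t: 14.8
tcp_pos: [0.6072, -0.1241, 0.2305]
orientation: [0.0, 0.999, -0.04, 0.0]
ft_force: [-0.2, 0.1, 0.2]
opening: 0.087
grip_force: 0.0
```

```bash
python3 go.py 605.8 -123.6 38 -4.7
```

```text
t 14.8 grasp mm [ 607.4 -124.1   67.5] yaw -4.64 tilt [ 0.0009 -0.0002] q1,q6 [-13.  82.] open 87.0 gf 0.0 ft [-0.2  0.1  0.2]
shift cm [-0.16 -0.04  2.95] roll 0.06
```

Request:
servo_tool --pt "8.7 -0.15 0 1 0" --pt "8.7 -0.15 0 2 0" --pt "8.7 -0.15 0 2.9 0" --pt "8.7 -0.15 0 2.9 0" --pt "8.7 -0.15 0 2.9 0" --pt "3 -0.15 0 2.9 0" --pt "3 -0.15 0 2.9 0" --pt "3 -0.15 0 2.9 0" --pt "3 -0.15 0 2.9 0" --pt "3 -0.15 0 2.9 0" --force 30

```text
t: 15.8
tcp_pos: [0.6052, -0.1244, 0.2008]
orientation: [0.0, 0.999, -0.041, 0.0]
ft_force: [-0.5, -0.1, -0.0]
opening: 0.0506
grip_force: 0.0
```

```bash
python3 go.py 605.8 -123.6 38 -4.7
```

```text
t 15.8 grasp mm [ 605.2 -124.4   37.8] yaw -4.68 tilt [ 0.0002 -0.    ] q1,q6 [-13.  82.] open 50.6 gf 0.0 ft [-0.5 -0.1 -0. ]
shift cm [ 0.05 -0.09 -0.02] roll 0.02
```

Request:
servo_tool --pt "3 0 -0.05 0 0" --pt "3 0 -0.05 0 0" --pt "3 0 -0.05 0 0" --pt "3 0 -0.05 0 0" --pt "3 0 0 -1 0" --pt "3 0 0 -5 0" --pt "3 0 0 -10 0" --pt "3 0 0 -15 0" --pt "3 0 0 -15 0" --pt "3 0 0 -15 0" --force 30

```text
t: 16.8
tcp_pos: [0.605, -0.1245, 0.352]
orientation: [0.0, 0.999, -0.041, 0.001]
ft_force: [-0.5, -0.3, -5.2]
opening: 0.0398
grip_force: 30.0
```

```bash
python3 go.py 590.4 91.5 184 11.3
```

```text
t 16.8 grasp mm [ 605.3 -124.6  189. ] yaw -4.68 tilt [ 0.002  -0.0005] q1,q6 [-13.  82.] open 39.8 gf 30.0 ft [-0.5 -0.3 -5.2]
shift cm [ -3.25 -21.41   0.48] roll -15.98
```

Request:
servo_tool --pt "3 -0.8 -4.8 0 -4" --pt "3 -1.6 -9.6 0 -8" --pt "3 -2.4 -14.4 0 -12" --pt "3 -3.2 -18.5 0 -16" --pt "3 -3.25 -21.4 0 -16" --pt "3 -3.25 -21.4 0 -16" --pt "3 -3.25 -21.4 0 -16" --pt "3 -3.25 -21.4 0 -16"

```text
t: 17.6
tcp_pos: [0.5897, 0.0907, 0.3492]
orientation: [0.0, 0.995, 0.098, -0.001]
ft_force: [-0.5, -0.5, -5.1]
opening: 0.0399
grip_force: 30.0
```

```bash
python3 go.py 590.4 91.5 144 11.3
python3 - <<'E'
from h import *
from workcell import manip
d=manip.get_image("side"); pickle.dump(d,open("side4.pkl","wb"))
u,v=np.round(proj(d,[.5905,.0917,.13])[0]).astype(int)
cv2.imwrite("pics/st4.png",cv2.resize(d["frame"][v-75:v+75,u-75:u+75],(600,600),interpolation=cv2.INTER_CUBIC)[:,:,::-1])
E
```

```text
t 17.6 grasp mm [589.3  90.6 186.2] yaw 11.29 tilt [-0.0029 -0.0007] q1,q6 [ 8. 86.] open 39.9 gf 30.0 ft [-0.5 -0.5 -5.1]
shift cm [ 0.14 -0.07  4.22] roll -0.01
```

View pics/st4.png

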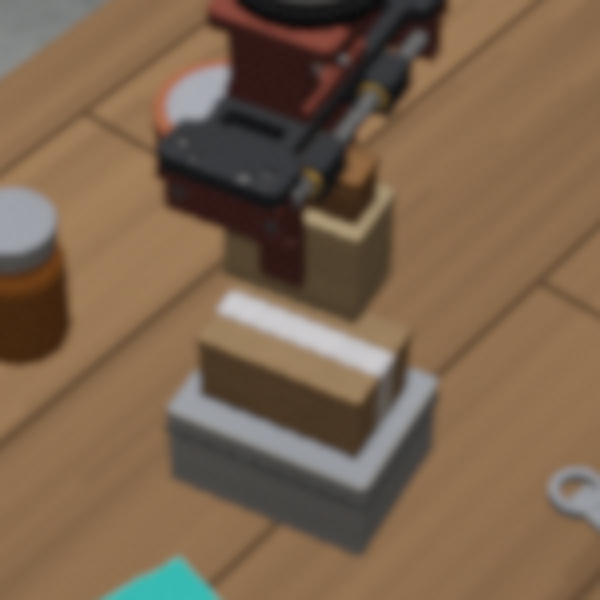

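The case with the plate still home hangs squarely above the carton (carton at about (305,370) in the crop, tin below, jar and drum clear). Lower it.

Request:
servo_tool --pt "3 0.1 -0.1 1.2 0" --pt "3 0.1 -0.1 2.4 0" --pt "3 0.1 -0.1 3.2 0" --pt "3 0.1 -0.1 3.6 0" --pt "3 0.1 -0.1 3.6 0" --pt "3 0.1 -0.1 3.6 0"

```text
t: 18.25
tcp_pos: [0.5912, 0.0927, 0.3147]
orientation: [-0.0, 0.995, 0.099, 0.0]
ft_force: [1.0, 0.2, -4.9]
opening: 0.04
grip_force: 30.0
```

```bash
python3 go.py 590.4 91.5 144 11.3
```

```text
t 18.25 grasp mm [591.2  92.7 151.7] yaw 11.32 tilt [0.0001 0.    ] q1,q6 [ 8. 86.] open 40.0 gf 30.0 ft [ 1.   0.2 -4.9]
shift cm [-0.1   0.1   0.77] roll 0.02
```

Request:
servo_tool --pt "3 -0.1 0.1 0.3 0" --pt "3 -0.1 0.1 0.5 0" --pt "3 -0.1 0.1 0.65 0" --pt "3 -0.1 0.1 0.78 0" --pt "3 -0.1 0.1 0.85 0" --pt "3 -0.1 0.1 0.85 0"

```text
t: 18.85
tcp_pos: [0.5903, 0.0915, 0.3068]
orientation: [0.0, 0.995, 0.099, 0.0]
ft_force: [-1.2, 0.3, 2.1]
opening: 0.0397
grip_force: 30.0
```

```bash
python3 go.py 590.4 91.5 144 11.3
```

```text
t 18.85 grasp mm [590.4  91.6 143.8] yaw 11.32 tilt [0.0005 0.    ] q1,q6 [ 8. 86.] open 39.7 gf 30.0 ft [-1.2  0.3  2.1]
shift cm [-0.    0.01 -0.02] roll 0.02
```

Resting. Release, rise, and check.

Request:
servo_tool --pt "6.0 0 0 0 0" --pt "6.0 0 0 0 0" --pt "6.5 0 0 0 0" --pt "6.5 0 0 0 0" --pt "6.5 0 0 -2 0" --pt "6.5 0 0 -6 0" --pt "6.5 0 0 -11 0" --pt "6.5 0 0 -14 0" --pt "6.5 0 0 -14 0"

```text
t: 19.75
tcp_pos: [0.5914, 0.0917, 0.4514]
orientation: [-0.0, 0.995, 0.099, 0.005]
ft_force: [0.2, -0.3, 0.6]
opening: 0.0649
grip_force: 0.0
```

Request:
servo_tool --pt "6.5 0 5 0 0" --pt "6.5 0 10 0 0" --pt "6.5 0 15 0 0" --pt "6.5 0 20 0 0" --pt "6.5 0 25 0 0" --pt "6.5 0 25 0 0" --pt "6.5 0 25 0 0"

```text
t: 20.45
tcp_pos: [0.639, -0.1547, 0.4445]
orientation: [-0.001, 0.995, 0.097, -0.001]
ft_force: [-0.6, -0.2, -0.0]
opening: 0.065
grip_force: 0.0
```

Run:
```python
from m import *
from workcell import manip
s=manip.sense();print(s["t"],s["opening"],s["tcp_pos"])
t=manip.get_image("top"); d=manip.get_image("side")
def crop(d,r):
    u,v=np.round(proj(d,[.5905,.0917,.11])[0]).astype(int)
    return cv2.resize(d["frame"][v-r:v+r,u-r:u+r],(400,400),interpolation=cv2.INTER_CUBIC)
cv2.imwrite("pics/end.png",np.hstack([crop(t,60),crop(d,60)])[:,:,::-1])
print("tin");rect(t,316,234,46,lambda h,s,v:(s<45)&(v>120),.06)
u,v=np.round(proj(t,[.5905,.0917,.166])[0]).astype(int)
print("case top");rect(t,u,v,26,lambda h,s,v:(s>60)&(s<96)&(v>172),.166)
print("grip top");rect(t,u,v,20,lambda h,s,v:(s>115)&(v>100),.196)
```

```text
20.45 0.06499750861115951 [ 0.63895999 -0.15465584  0.44453733]
tin
c(mm) [590.4  91.7] dims [ 90.  120.5] long ang 11.5
case top
c(mm) [587.6 108.7] dims [ 7.5 75.2] long ang 9.4
grip top
c(mm) [588.7  93.5] dims [23.5 65.4] long ang 11.3
```

View pics/end.png

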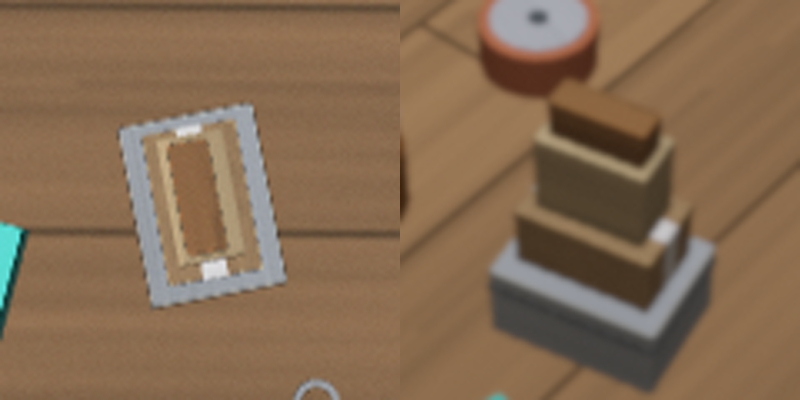

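The column stands square: the grip's centre is within 2 mm of the tin's, its angle is 11.3° against 11.5°, the tin has not moved, and the robot is clear.

```bash
python3 -c "
from workcell import manip
print(manip.hand_in())"
```

```text
the job is handed in; nothing more can be done
None
```

The job is handed in at about 20 s; the hand-in returned no verdict. The last pictures showed the plate home in the case, and the carton and loaded case stacked squarely on the unmoved tin. The arm stayed clear of the drum, jar and wrench.

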